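# Join four mural fragments to the pieces laid out on the restorer's table

## Task

Seen from the robot's side, lay the four loose mural fragments, paint up, against the bigger pieces already laid out: the blue-and-ochre fragment to the right of the laid blue-and-ochre piece so that the cream line runs straight on with blue on the same side, then the blue fragment behind the one just laid, on its blue side and with the red stripe farthest away; the green fragment to the left of the laid green piece so that the ochre band runs on; and the red fragment squarely behind the laid red-and-cream piece, on its red side and with the ochre stripe farthest away. Left, right and behind follow the way each laid piece is turned; line each fragment up with its neighbour and leave a gap of about 8 mm at every joint so that the broken edges do not rub. Set the fragments down gently without dropping them, and leave the laid pieces, the bottle, the tub and the brush where they are.

Things in the scene. Friction and masses are not known exactly. Their poses are not given: they have to be found in the camera images.
- frag_halo: Loose plaster fragment, half blue (+x), half ochre (-x), 5 mm cream line along own y between; 56 (own y) x 46 (own x) x 22 mm thick, 0.11 kg; straight enough mid-side to grip either way. In place: axes as laid_halo's, centre 78 mm to the right (-y) of laid_halo's. Origin: centre of the underside, z up.
- frag_blue: Loose plaster fragment, blue with a 10 mm dark red stripe along its +x edge; 56 (own y) x 46 (own x) x 22 mm thick, 0.11 kg; straight enough mid-side to grip either way. In place: axes as frag_halo's, centre 54 mm behind (+x) frag_halo's, so that its plain blue edge faces frag_halo. Origin: centre of the underside, z up.
- frag_green: Loose plaster fragment, green with a 14 mm ochre band along own y through the middle; 56 (own y) x 46 (own x) x 22 mm thick, 0.11 kg; straight enough mid-side to grip either way. In place: band in line with laid_green's, centre 78 mm to the left (+y) of laid_green's; either way round will do. Origin: centre of the underside, z up.
- frag_red: Loose plaster fragment, dark red with a 10 mm ochre stripe along its +x edge; 56 (own y) x 46 (own x) x 22 mm thick, 0.11 kg; straight enough mid-side to grip either way. In place: axes as laid_red's, centre 62 mm behind (+x) laid_red's, so that its plain red edge faces laid_red. Origin: centre of the underside, z up.
- laid_halo: Bigger laid-out plaster piece, far half (+x) blue, near half ochre, 5 mm cream line along own y between; 84 (own y) x 62 (own x) x 26 mm thick, 0.3 kg, not fastened. Origin: centre of the underside; at yaw 0 x points away from the robot, y to its left, z up; it is turned up to 15 degrees from that.
- laid_green: Bigger laid-out plaster piece, green with a 14 mm ochre band along own y through the middle; 84 (own y) x 62 (own x) x 26 mm thick, 0.3 kg, not fastened. Origin: centre of the underside; at yaw 0 x points away from the robot, y to its left, z up; it is turned up to 15 degrees from that.
- laid_red: Bigger laid-out plaster piece, far half (+x) dark red, near half cream; 84 (own y) x 62 (own x) x 26 mm thick, 0.3 kg, not fastened. Origin: centre of the underside; at yaw 0 x points away from the robot, y to its left, z up; it is turned up to 15 degrees from that.
- dropper_bottle: Amber glass dropper bottle, black collar and rubber bulb, 34 mm across, 91 mm tall, upright beyond the laid pieces; not part of the job. Origin: centre of the underside.
- tub: Open round white plastic tub, 84 mm across the rim, 45 mm tall, beyond the laid pieces; not part of the job. Origin: centre of the underside.
- brush: Flat brush with a wooden handle and a grey head, 170 mm long, lying outside the work on the robot's left; not part of the job. Origin: on its underside; own x runs along it.

How it is judged:
By the outcome, as a careful person would: the job done as asked, in the order asked, and still so for the second after the job is handed in, with the robot touching nothing.
It also fails if it takes over 93 s, if anything falls off the work surface, if the arm or the gripper's body presses on something with over 40 N, if the wrist force passes 120 N, or if a joint passes its speed limit or range.

## Robot

A 6-joint arm with a two-finger parallel gripper is mounted at the origin on the work surface. World frame = base frame: x ahead of the robot, y to its left, z up, the work surface at z = 0. Lengths are in m, angles in rad, forces in N, time in s.
With the tool pointing down it reaches from about 0.225 to 0.875 m from the base axis. Payload 3.4 kg.
Tool frame: the origin (TCP) lies on the centre line of the jaws, within the pads' length; the fingertips stand 19 mm ahead of it and the grasp point (between the pads) is the TCP; y points along the fingers, z is the direction in which the jaws open and shut, and the axes are right-handed (so a half turn about y gives the same grasp; the last joint's range is limited). The gripper opens to 85 mm and grips with 20 to 120 N. Pads are 22 mm wide; open, the fingers measure 114 mm over their backs; the gripper's body (76 mm by 85 mm) begins 54 mm behind the grasp point. The pads swing forward as they close: fully open they stand 13 mm farther back than shut.
Start: joints at [-1.244, 0.276, 1.505, -0, 1.361, -0.121], TCP at [0.249, -0.518, 0.25] pointing down, gripper open.
Joint ranges: [-2.89, 2.89], [-0.75, 2.08], [0.22, 2.7], [-1.18, 4.32], [0.11, 2.71], [-2.7, 2.7]. Speed limits (rad/s): [2.57, 2.57, 3.14, 3.14, 3.14, 3.14].

## Interface

Orientations are given as a unit quaternion [x, y, z, w].
In Python, from cell import observe, camera, get_calibration, bot gives the robot as it stands. The module is installed in compiled form; this text tells all that it offers.
- The arm moves only by the shell command python3 -m jog 'ROWS' [OPENING]. ROWS is JSON, a list of rows, each a list of 2 entries, a list of its own where there are three numbers: the shift along the world's x, y, z in cm, then the turn, a rotation vector about the world's x, y, z in degrees. A call has 1 to 12 rows; each row shifts and turns the commanded pose from where the row before left it; what a row does not reach is not made up. A row lasts 1/10 s, in which the tool goes at most 50 mm and 8.59 degrees, less where a joint would pass 70% of its speed; a pose out of reach is approached as far as the arm can. A call with a gripper value outside its range is refused whole. OPENING is the opening, from -1 (shut) to 1 (fully open), so that 0 is half open, set as the call begins (- or left out, the last holds). The fingers move at their own pace and stop on an object; the grip force is fixed at half the most. Time passes only in rows, so rows that do not move let the fingers close. It gives the time, the measured TCP pose, the force and the opening at its end, in the units of the state.
- observe(): the state, without advancing time (a new reading comes with each control period).
- camera(name): name is "scene" or "top" or "wrist"; returns the picture (480x640x3 uint8, red, green, blue); there is no depth.
- get_calibration(name): a dict with "K" (3x3 intrinsics, pixels), "D" ([k1, k2, p1, p2, k3] as OpenCV has them; the pictures are not rectified), "extrinsics" (4x4, takes a point from camera to world coordinates). Camera axes: x right, y down, z forward; pixel columns grow to the right and rows downward; lengths in m; the calibration is good to about 2 mm. A picture is of the moment at which its call begins: read the wrist's pose just before it. get_calibration takes no time and is no camera call; for the wrist camera it gives the pose at the moment of the call.
- bot.finish_job(): hands the job in, once; it reports no verdict.
The state is a dict: "t": time; "qpos": joint angles; "dq": joint speeds; "tau": joint torques, N m; "tcp_pos": TCP position; "ee_rot": TCP orientation; "wrist_force": force on the tool from outside, world axes, zero at the start; "wrist_torque": the same for the moment, N m; "gripper_width": finger opening in m.
Only numpy, scipy, OpenCV 4.12 (cv2) and the standard library are available. Lean on these libraries where they do the work, as an engineer would, in place of code of your own. Each camera call takes 0.05 s, during which the arm holds its last target. There are 200 camera calls.

## Working session

There is one attempt and no reset: what is moved stays moved. The work goes in short steps, Python scripts to look and compute and a shell command to move; the robot and the scene stay as the last step left them, time stands still between calls to the robot, and variables do not carry over. Pictures are saved under pics/ and viewed, about 12 in all and at most 16, crops included, and the job is handed in when it is done.

```bash
mkdir -p pics; python3 - <<'E'
from cell import observe,camera,get_calibration
import cv2,numpy as np
s=observe();print(s['t'],s['tcp_pos'],s['ee_rot'],s['gripper_width'],s['wrist_force'])
for n in ['top','scene']:
    im=camera(n);cv2.imwrite(f'pics/{n}0.png',im[:,:,::-1]);c=get_calibration(n);print(n,np.round(c['K'],1).tolist(),c['D'],np.round(c['extrinsics'],3).tolist())
E
```

```text
0.0 [ 0.24879773 -0.51781684  0.24942082] [-0.15707524  0.69012082 -0.68878879  0.1569415 ] 0.08514869545411158 [ 0.41403738  0.1811025  -0.46722312]
top [[477.2, 0.0, 320.9], [0.0, 477.2, 237.4], [0.0, 0.0, 1.0]] [-0.07904444  0.          0.          0.          0.        ] [[0.029, -0.998, 0.064, 0.465], [-0.999, -0.03, -0.02, 0.125], [0.022, -0.063, -0.998, 1.214], [0.0, 0.0, 0.0, 1.0]]
scene [[492.1, 0.0, 327.1], [0.0, 492.1, 246.6], [0.0, 0.0, 1.0]] [-0.04160336  0.          0.          0.          0.        ] [[-0.249, 0.758, -0.603, 1.149], [0.968, 0.203, -0.145, 0.274], [0.012, -0.62, -0.785, 0.836], [0.0, 0.0, 0.0, 1.0]]
```

View pics/top0.png

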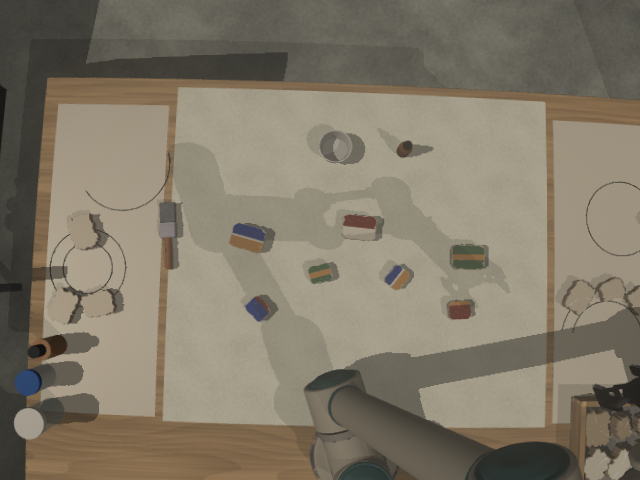

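View pics/scene0.png

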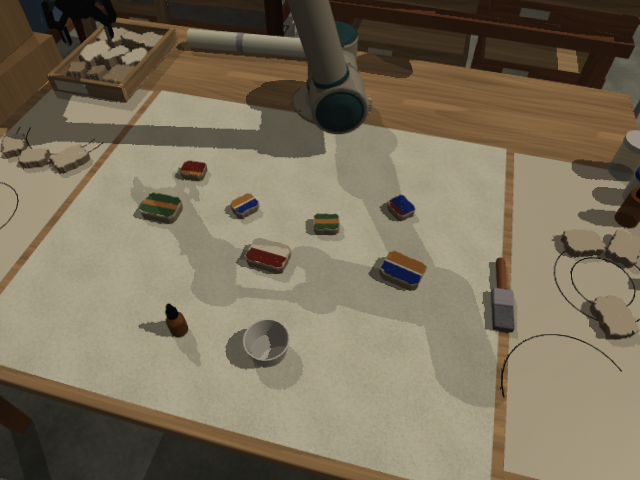

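Top view: laid halo (249,237), laid red (360,227), laid green (468,257); loose green (320,272), halo (398,276), blue (258,308), red (460,309); tub (337,147), bottle (405,149), brush (168,235). The scene view shows the same layout.

```bash
cat > h.py <<'E'
import cv2,numpy as np
from cell import observe,camera,get_calibration
# OpenCV hue ranges
HUES=dict(blue=(105,135),green=(40,95),ochre=(9,24),red=(-12,8))
def rays(c,px,z):
    px=np.asarray(px,float).reshape(-1,1,2)
    n=cv2.undistortPoints(px,c['K'],np.array(c['D'])).reshape(-1,2)
    E=np.array(c['extrinsics']);d=np.c_[n,np.ones(len(n))]@E[:3,:3].T;o=E[:3,3]
    return (o+d*((z-o[2])/d[:,2])[:,None])[:,:2]
def masks(im,smin):
    h=cv2.cvtColor(im,cv2.COLOR_RGB2HSV).astype(int);H=h[...,0]
    out={}
    for k,(a,b) in HUES.items():
        m=((H>=a)&(H<=b))if a>=0 else((H>=180+a)|(H<=b))
        out[k]=(m&(h[...,1]>(smin if k!='green' else smin*.6))&(h[...,2]>25)).astype(np.uint8)
    return out
def rect(P):
    (cx,cy),(w,h),a=cv2.minAreaRect(P.astype(np.float32)*1000)
    if w<h:w,h,a=h,w,a+90
    # a = world angle of long side; own y is long -> yaw = a-90 folded to +-90
    y=(a-90+90)%180-90
    return np.array([cx,cy]),(w,h),y
E
python3 - <<'E'
from h import *
im=cv2.imread('pics/top0.png')[:,:,::-1].copy();c=get_calibration('top')
hsv=cv2.cvtColor(im,cv2.COLOR_RGB2HSV)
for k,m in masks(im,110).items():
    m[:90]=0;m[430:]=0;m[:,:180]=0;m[:,545:]=0
    n,l,st,ce=cv2.connectedComponentsWithStats(m)
    for i in range(1,n):
        if 25<st[i,4]<3000:
            ys,xs=np.where(l==i);P=rays(c,np.c_[xs,ys],.024);ctr,s,y=rect(P)
            print(k,ce[i].round(),st[i,4],'mean',(P.mean(0)*1000).round(1),'rect',ctr.round(1),np.round(s),round(y,1))
print(hsv[240,200],hsv[232,365],hsv[200,260])
E
```

```text
ochre [245. 243.] 301 mean [519.6 288.7] rect [519.4 288.9] [79. 25.] -14.6
ochre [469. 257.] 136 mean [ 502.9 -274.5] rect [ 502.2 -273.1] [78. 10.] 1.6
ochre [320. 273.] 98 mean [451.5 100.2] rect [451.1 100.8] [51. 12.] 16.6
ochre [401. 280.] 139 mean [ 439.5 -102.2] rect [ 438.6 -102.3] [51. 18.] 53.2
ochre [459. 303.] 67 mean [ 384.8 -251.3] rect [ 384.6 -252.8] [49.  8.] 1.2
[ 21  41 148] [ 20  47 159] [ 23  39 149]
```

```bash
python3 - <<'E'
from h import *
im=cv2.imread('pics/top0.png')[:,:,::-1].copy()
hsv=cv2.cvtColor(im,cv2.COLOR_RGB2HSV)
for n,(x,y) in dict(blueL=(252,231),redL=(360,221),greenL=(468,250),blueF=(256,308),redF=(460,312),greenF=(320,267),haloF=(395,272),creamL=(358,234),redstripe=(265,302)).items():print(n,hsv[y,x],im[y,x])
w=camera('wrist');cv2.imwrite('pics/w0.png',w[:,:,::-1])
c=get_calibration('wrist');print(np.round(c['K'],1).tolist(),np.round(c['extrinsics'],3).tolist())
E
```

```text
blueL [117  76  91] [64 67 91]
redL [  6 106  99] [99 66 58]
greenL [46 61 88] [77 88 67]
blueF [116  76  91] [64 68 91]
redF [  6 109  98] [98 65 56]
greenF [45 57 90] [80 90 70]
haloF [116  75  99] [70 74 99]
creamL [ 20  44 145] [145 137 120]
redstripe [19 45 90] [90 84 74]
[[418.9, 0.0, 318.9], [0.0, 418.9, 244.2], [0.0, 0.0, 1.0]] [[0.432, -0.862, -0.265, 0.317], [-0.902, -0.414, -0.125, -0.486], [-0.002, 0.293, -0.956, 0.374], [0.0, 0.0, 0.0, 1.0]]
```

View pics/w0.png

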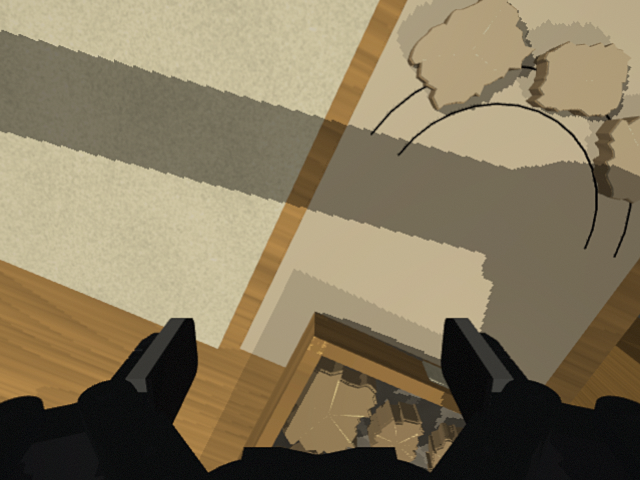

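The wrist view shows only the tray corner and both fingers (tips near (180,330) and (460,330)); no fragments yet. I'll loosen the colour thresholds and redo the top-camera estimate.

```bash
cat >> h.py <<'E'
def paint(im,smin=54):
    "mask of all paint except cream, plus label of colour"
    h=cv2.cvtColor(cv2.GaussianBlur(im,(3,3),0),cv2.COLOR_RGB2HSV).astype(int);H,S,V=h[...,0],h[...,1],h[...,2]
    return dict(blue=(H>100)&(H<140)&(S>smin),green=(H>30)&(H<95)&(S>smin*.9)&(V<130),
      red=((H>170)|(H<=9))&(S>80),ochre=(H>9)&(H<24)&(S>90))
def comps(im,c,z,amin=40,amax=60000,smin=54,roi=None):
    out=[]
    for k,m in paint(im,smin).items():
        m=cv2.morphologyEx(m.astype(np.uint8),cv2.MORPH_OPEN,np.ones((2,2)))
        if roi is not None:m=m*roi
        n,l,st,ce=cv2.connectedComponentsWithStats(m)
        for i in range(1,n):
            if amin<st[i,4]<amax:
                ys,xs=np.where(l==i);P=rays(c,np.c_[xs,ys],z);ctr,s,y=rect(P)
                out.append((k,ce[i].round(),st[i,4],(P.mean(0)*1000).round(1),ctr.round(1),np.round(s),round(y,1)))
    return out
E
python3 - <<'E'
from h import *
im=cv2.imread('pics/top0.png')[:,:,::-1].copy();c=get_calibration('top')
roi=np.zeros((480,640),np.uint8);roi[185:330,210:500]=1
for r in comps(im,c,.024,roi=roi):print(*r)
E
```

```text
blue [250. 232.] 266 [548.1 278.9] [548.7 278.6] [75. 23.] -14.2
blue [394. 275.] 108 [450.7 -84.5] [451.  -84.5] [48. 15.] 51.8
blue [257. 311.] 240 [354.2 253.9] [354.3 253.6] [47. 30.] -43.1
green [469. 250.] 227 [ 518.7 -275.9] [ 518.7 -275.5] [78. 18.] 1.6
green [469. 265.] 210 [ 482.  -275.4] [ 481.6 -274.6] [75. 19.] -0.6
green [319. 269.] 91 [462.8 102.7] [462.8 102.1] [49. 13.] 13.0
green [322. 280.] 88 [435.3  94.1] [434.6  94.2] [47. 12.] 15.6
red [361. 222.] 334 [582.    2.2] [582.1   1.8] [78. 28.] -4.6
red [461. 313.] 258 [ 361.4 -256.5] [ 362.2 -257. ] [51. 33.] 1.1
ochre [247. 245.] 317 [517.1 285.6] [516.4 285.4] [81. 26.] -13.8
ochre [469. 258.] 172 [ 500.5 -275.1] [ 501.  -275.7] [78. 13.] 1.6
ochre [321. 274.] 115 [449.2  98.2] [449.2  98. ] [53. 13.] 15.6
ochre [402. 281.] 150 [ 436.8 -104.9] [ 436.6 -105.3] [53. 19.] 52.4
ochre [460. 305.] 83 [ 382.1 -253.6] [ 382.4 -253.9] [52. 10.] 4.9
```

```bash
python3 -m jog '[[[1.4,3.05,-0.35],[0,0,8.4]],[[1.4,3.05,-0.35],[0,0,8.4]],[[1.4,3.05,-0.35],[0,0,8.4]],[[1.4,3.05,-0.35],[0,0,8.4]],[[1.4,3.05,-0.35],[0,0,8.4]],[[1.4,3.05,-0.35],[0,0,8.4]],[[1.4,3.05,-0.35],[0,0,8.4]],[[1.4,3.05,-0.35],[0,0,8.4]],[[1.4,3.05,-0.35],[0,0,8.4]],[[1.4,3.05,-0.35],[0,0,8.4]],[[1.4,3.05,-0.35],[0,0,8.4]],[[1.4,3.05,-0.35],[0,0,8.4]]]'; python3 -m jog '[[[1.4,3,-0.4],[0,0,8.2]],[[1.3,2.8,-0.4],[0,0,7.4]],[[0,0,0],[0,0,0]],[[0,0,0],[0,0,0]]]'
cat >> h.py <<'E'
def opening(s=None):
    from scipy.spatial.transform import Rotation as R
    s=s or observe();z=R.from_quat(s['ee_rot']).as_matrix()
    return np.degrees(np.arctan2(z[1,2],z[0,2])),z[:,1]
def snap(name,z=.023,amin=200,roi=None):
    s=observe();c=get_calibration('wrist');im=camera('wrist');cv2.imwrite(f'pics/{name}.png',im[:,:,::-1])
    o,y=opening(s);print('t',s['t'],'tcp',(np.array(s['tcp_pos'])*1000).round(1),'open',round(o,2),'down',y.round(3),'w',round(s['gripper_width'],4))
    for r in comps(im,c,z,amin=amin,roi=roi):print(*r)
    return im,c,s
E
python3 -c "
from h import *
snap('w1')"
```

```text
t: 1.35
tcp_pos: [0.4172, -0.151, 0.2081]
ee_rot: [-0.632, 0.317, -0.317, 0.632]
wrist_force: [0.6, 0.3, 0.6]
gripper_width: 0.0853
t: 1.75
tcp_pos: [0.4438, -0.094, 0.2001]
ee_rot: [0.669, -0.23, 0.229, -0.669]
wrist_force: [0.5, -0.2, 1.2]
gripper_width: 0.0856
t 1.75 tcp [443.8 -94.  200.1] open 52.11 down [-0.001 -0.    -1.   ] w 0.0856
blue [345. 223.] 1694 [456.4 -79.3] [457.4 -79.2] [55. 19.] 52.6
green [551.  41.] 1894 [441.3 100. ] [440.7  99.9] [54. 15.] 15.6
green [582.  68.] 1788 [468.5 108.6] [469.6 107.9] [55. 16.] 15.7
green [205. 378.] 904 [ 491.4 -251.3] [ 488.6 -257.4] [53. 23.] 0.8
green [218. 416.] 1936 [ 526.2 -268.4] [ 527.3 -269.7] [80. 24.] 0.6
red [ 96. 267.] 2864 [ 367.4 -250.2] [ 366.9 -250.9] [55. 34.] 5.1
red [540. 286.] 3542 [589.9   9.4] [590.8   8.9] [84. 30.] -4.6
ochre [526.  63.] 599 [443.1  80.8] [441.8  83.7] [57. 28.] 52.8
ochre [567.  55.] 1975 [455.  104.3] [455.3 103.6] [56. 14.] 15.8
ochre [313. 223.] 2017 [442.  -98.3] [441.8 -99.4] [57. 22.] 52.3
ochre [501. 238.] 844 [537.6   5.6] [537.9   5.7] [73. 12.] 0.9
ochre [132. 246.] 434 [ 372.5 -216.6] [ 373.1 -216.4] [41. 12.] 85.4
ochre [119. 286.] 845 [ 389.1 -247.8] [ 389.9 -248.6] [56. 11.] 5.1
ochre [232. 362.] 600 [ 493.9 -223.4] [ 494.9 -223.7] [56. 20.] -71.6
ochre [206. 400.] 1251 [ 507.9 -265.1] [ 507.7 -267.5] [78. 15.] 0.9
```

View pics/w1.png

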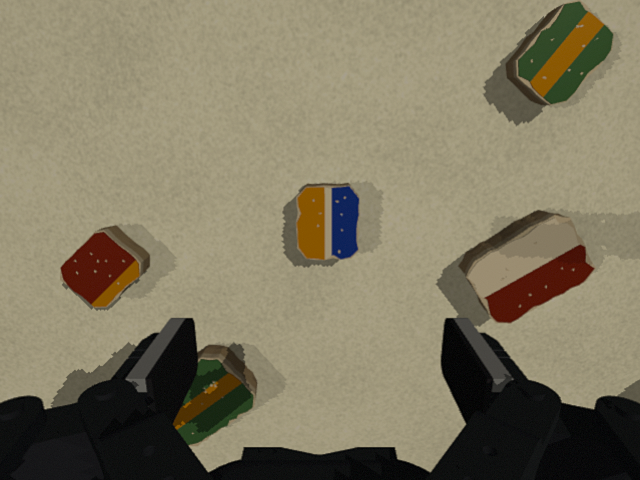

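The wrist view shows the loose halo at (328,223), straight between the fingers, with loose red at (105,268), laid red at (530,268), loose green at (563,55) and laid green partly hidden at (215,395). The wrist camera puts things about 6 mm off the top camera. It agrees with the fingers' symmetry, so I'll trust it.

```bash
python3 -m jog '[[[0.57,0.52,-3.3],[0,0,0.3]],[[0,0,-3.4],[0,0,0]],[[0,0,-3.4],[0,0,0]],[[0,0,-3.4],[0,0,0]],[[0,0,-2.5],[0,0,0]],[[0,0,-1],[0,0,0]],[[0,0,-0.4],[0,0,0]],[[0,0,0],[0,0,0]]]'; python3 -m jog '[[[0,0,0],[0,0,0]],[[0,0,0],[0,0,0]],[[0,0,0],[0,0,0]],[[0,0,0],[0,0,0]],[[0,0,0],[0,0,0]],[[0,0,0],[0,0,0]],[[0,0,0],[0,0,0]],[[0,0,0],[0,0,0]]]' -1; python3 -c "
from h import *
snap('w2',amin=600)"
```

```text
t: 2.6
tcp_pos: [0.4501, -0.0899, 0.0267]
ee_rot: [0.669, -0.228, 0.229, -0.669]
wrist_force: [-1.5, -0.1, 0.5]
gripper_width: 0.0854
t: 3.4
tcp_pos: [0.4504, -0.0894, 0.0276]
ee_rot: [0.669, -0.227, 0.229, -0.669]
wrist_force: [-1.3, 0.3, 7.5]
gripper_width: 0.0447
t 3.4 tcp [450.4 -89.4  27.6] open 52.38 down [ 0.002 -0.001 -1.   ] w 0.0447
blue [355. 334.] 7343 [455.9 -78. ] [457.7 -78.4] [55. 20.] 52.7
ochre [314. 255.] 937 [424.3 -71.1] [424.  -71.7] [36.  7.] -29.8
ochre [285. 335.] 7958 [441.6 -97.1] [442.4 -98.8] [55. 21.] 52.1
ochre [607. 388.] 2580 [528.2 -18.9] [527.7 -17.3] [30. 18.] 14.8
```

View pics/w2.png

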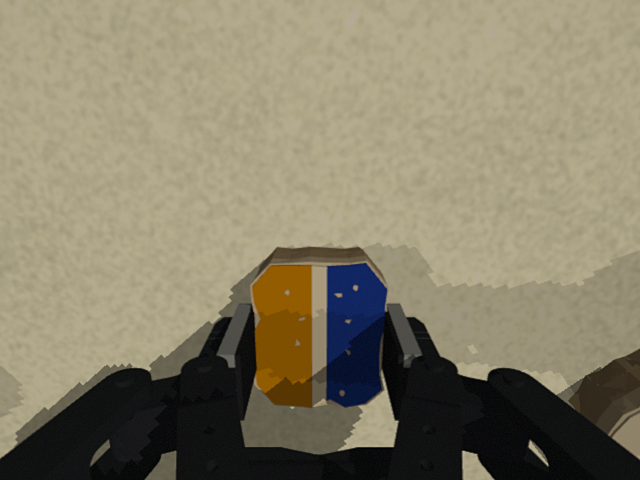

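The loose halo is held square, with the cream line at col 319 midway between the pads. Width is 44.7 mm and the fingertips are just touching the table at TCP z 27.6 mm. Next is lift and carry.

```bash
python3 -m jog '[[[0,0,1],[0,0,0]],[[0,0,3],[0,0,0]],[[0,0,4],[0,0,0]],[[0.8,3.6,2.2],[0,0,-8.2]],[[0.86,3.76,0],[0,0,-8.3]],[[0.86,3.76,0],[0,0,-8.3]],[[0.86,3.76,0],[0,0,-8.3]],[[0.86,3.76,0],[0,0,-8.3]],[[0.86,3.76,0],[0,0,-8.3]],[[0.86,3.76,0],[0,0,-8.3]],[[0.86,3.76,0],[0,0,-8.3]],[[0,0,0],[0,0,0]]]';python3 -m jog '[[[0,0,0],[0,0,0]]]'; python3 -c "
from h import *
snap('w3',z=.026,amin=600)"
```

```text
t: 4.65
tcp_pos: [0.5182, 0.2099, 0.1287]
ee_rot: [-0.44, 0.553, -0.552, 0.443]
wrist_force: [0.7, -0.3, -0.8]
gripper_width: 0.0445
t: 4.75
tcp_pos: [0.5165, 0.206, 0.1282]
ee_rot: [0.442, -0.552, 0.552, -0.441]
wrist_force: [0.5, -0.7, -1.2]
gripper_width: 0.0441
t 4.75 tcp [516.5 206.  128.2] open -12.73 down [-0.    -0.001 -1.   ] w 0.0441
blue [356.  91.] 8736 [554.1 285.7] [554.4 283. ] [83. 28.] -14.0
blue [ 30. 220.] 5137 [364.5 260. ] [362.  259.9] [54. 35.] -43.5
blue [355. 334.] 7344 [526.2 150.5] [526.8 147.1] [98. 35.] -12.4
green [285. 418.] 876 [470.5 101.6] [469.9 109. ] [53. 15.] 16.5
red [ 66. 238.] 1209 [379.9 246.3] [378.6 244.2] [51. 10.] -43.4
ochre [294.  91.] 9088 [523.3 292.8] [521.7 290.9] [83. 29.] -14.1
ochre [ 77. 206.] 1110 [393.3 261.9] [392.1 258.8] [55. 28.] -1.1
ochre [314. 254.] 952 [513.4 206.3] [512.5 206.9] [61. 12.] 85.9
ochre [285. 335.] 7957 [485.2 159.1] [482.5 154.1] [103.  36.] -13.0
ochre [266. 422.] 1186 [457.6 101.3] [456.5 103. ] [50. 14.] 16.0
```

View pics/w3.png

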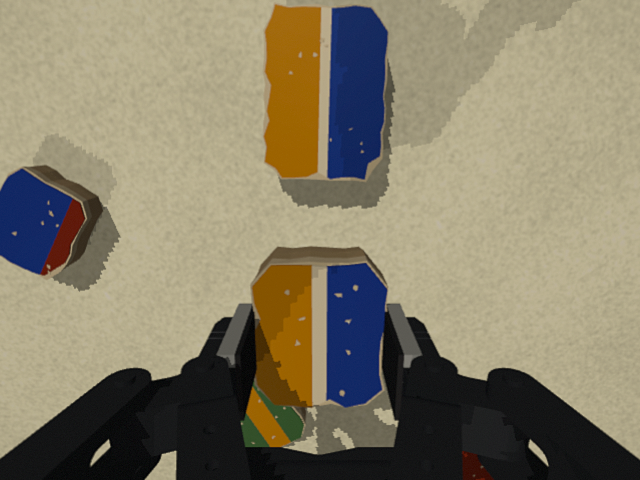

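The wrist view shows the laid halo squarely ahead at (326,92), the held halo at (318,335), and the loose blue on the left at (45,222) with its red stripe toward +x. I work out laid_halo at (538.2, 287.0) mm, yaw −14.05°, so the TCP target is (519.1, 210.6).

```bash
python3 -m jog '[[[0.2,0.4,-2],[0,0,-1.2]],[[0,0,-3],[0,0,0]],[[0,0,-2],[0,0,0]],[[0,0,0],[0,0,0]],[[0,0,0],[0,0,0]],[[0,0,0],[0,0,0]]]'; python3 -c "
from h import *
s=observe();print(np.array(s['tcp_pos'])*1000,opening(s))"
```

```text
t: 5.4
tcp_pos: [0.52, 0.209, 0.0593]
ee_rot: [0.434, -0.557, 0.558, -0.435]
wrist_force: [0.5, 0.6, -0.9]
gripper_width: 0.044
[520.02392483 209.00616203  59.3299626 ] (np.float64(-14.158241580702468), array([ 2.49931410e-03,  5.05980858e-04, -9.99996749e-01]))
```

```bash
python3 -m jog '[[[-0.08,0.15,-1.5],[0,0,0.1]],[[0,0,-1],[0,0,0]],[[0,0,-0.3],[0,0,0]],[[0,0,-0.2],[0,0,0]],[[0,0,0],[0,0,0]],[[0,0,0],[0,0,0]]]';  python3 -c "
from h import *
snap('w4',z=.0235,amin=600)"
```

```text
t: 6.0
tcp_pos: [0.5186, 0.211, 0.0283]
ee_rot: [0.435, -0.557, 0.557, -0.436]
wrist_force: [-0.4, -0.2, -1.5]
gripper_width: 0.0445
t 6.0 tcp [518.6 211.   28.3] open -14.02 down [ 0.001  0.    -1.   ] w 0.0445
blue [376. 113.] 22231 [552.9 279.5] [552.7 275.4] [69. 29.] -14.0
blue [355. 334.] 7335 [531.2 210.6] [531.5 208.8] [55. 20.] -13.7
ochre [264. 116.] 22306 [521.  286.5] [519.2 283.6] [69. 30.] -13.9
ochre [313. 254.] 938 [524.6 242.5] [523.8 242.9] [35.  7.] 85.3
ochre [285. 335.] 7933 [508. 216.] [506.8 214.6] [55. 21.] -14.3
```

View pics/w4.png

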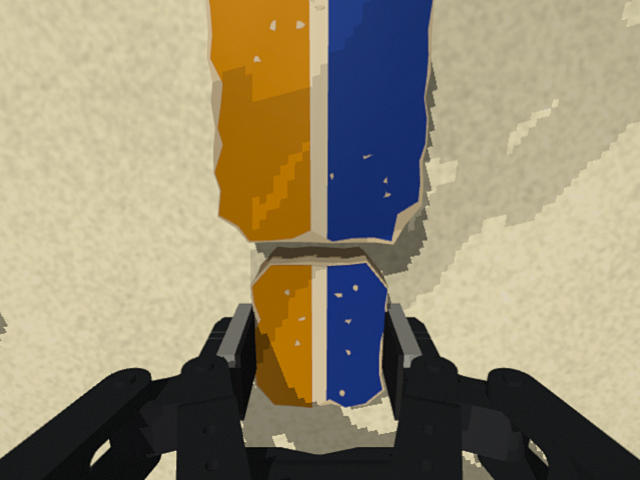

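The cream lines run straight on (cols 319/319) and a narrow gap shows at row 243, so I'll release here and go over the blue fragment.

```bash
python3 -m jog '[[[0,0,-0.05],[0,0,0]]]'; python3 -m jog '[[[0,0,0],[0,0,0]],[[0,0,0],[0,0,0]],[[0,0,0],[0,0,0]],[[0,0,0],[0,0,0]],[[0,0,0],[0,0,0]]]' 0.7; python3 -m jog '[[[0,0,1.5],[0,0,0]],[[0,0,4],[0,0,0]],[[0,0,3],[0,0,0]],[[-1.95,0.56,1.6],[0,0,7.56]],[[-1.95,0.56,1.6],[0,0,7.56]],[[-1.95,0.56,0],[0,0,7.56]],[[-1.95,0.56,0],[0,0,7.56]],[[-1.95,0.56,0],[0,0,7.56]],[[-1.95,0.56,0],[0,0,7.56]],[[-1.95,0.56,0],[0,0,7.56]],[[-1.95,0.56,0],[0,0,7.56]],[[0,0,0],[0,0,0]]]' 1;python3 -m jog '[[[0,0,0],[0,0,0]],[[0,0,0],[0,0,0]]]'; python3 -c "
from h import *
snap('w5',z=.022,amin=600)"
```

```text
t: 6.15
tcp_pos: [0.5185, 0.211, 0.0278]
ee_rot: [0.435, -0.557, 0.557, -0.436]
wrist_force: [-0.3, 0.5, -1.3]
gripper_width: 0.0445
t: 6.65
tcp_pos: [0.5183, 0.2109, 0.0275]
ee_rot: [0.435, -0.557, 0.557, -0.435]
wrist_force: [-0.2, 0.1, 0.2]
gripper_width: 0.0726
t: 7.85
tcp_pos: [0.3594, 0.2556, 0.1443]
ee_rot: [0.657, -0.262, 0.261, -0.657]
wrist_force: [-0.3, 0.3, -0.0]
gripper_width: 0.0857
t: 8.05
tcp_pos: [0.3633, 0.2558, 0.1446]
ee_rot: [-0.656, 0.262, -0.263, 0.657]
wrist_force: [0.0, -0.4, -0.2]
gripper_width: 0.0851
t 8.05 tcp [363.3 255.8 144.6] open 46.36 down [ 0.001  0.    -1.   ] w 0.0851
blue [319. 235.] 4736 [359.7 259.3] [359.8 259.7] [54. 36.] -43.7
blue [578. 391.] 1166 [564.  311.1] [566.  309.4] [30. 28.] -13.7
blue [430. 447.] 1309 [530.6 207.6] [532.3 208.5] [55. 20.] -14.4
green [243. 448.] 605 [437.3 109.4] [438.9 106.5] [41. 15.] 12.8
red [322. 269.] 947 [377.3 245.8] [376.8 244. ] [51.  9.] -43.7
ochre [530. 335.] 876 [505.9 312.7] [506.4 314.1] [43. 13.] -19.9
ochre [552. 360.] 2223 [531.7 312.1] [531.4 311. ] [44. 30.] -14.5
ochre [411. 399.] 839 [489.8 223.9] [490.5 221.4] [51. 16.] -16.1
ochre [418. 422.] 1953 [507.9 215. ] [507.  214.6] [57. 23.] -13.6
ochre [263. 428.] 791 [435.6 131.8] [433.8 123. ] [59. 35.] -31.9
```

View pics/w5.png

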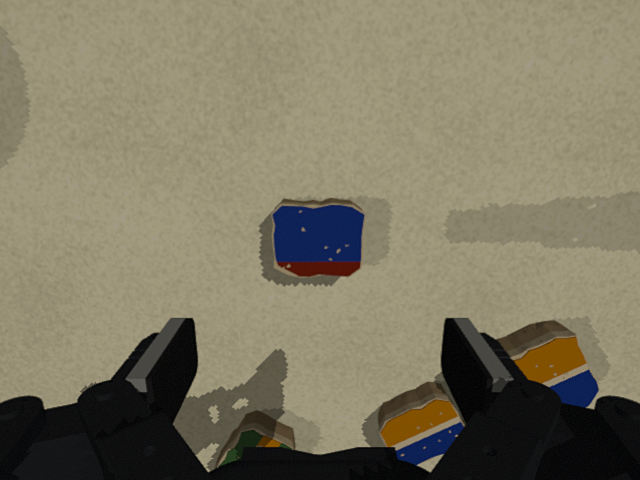

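The view shows the blue fragment at (319,238), centred between the fingers, with its red stripe on the near image side (+x). The placed halo is confirmed within about 1 mm. I'll grasp the blue.

```bash
python3 -m jog '[[[0.02,0.06,-3],[0,0,0]],[[0,0,-4],[0,0,0]],[[0,0,-3],[0,0,0]],[[0,0,-1.2],[0,0,0]],[[0,0,-0.5],[0,0,0]],[[0,0,0],[0,0,0]],[[0,0,0],[0,0,0]]]'; python3 -m jog '[[[0,0,0],[0,0,0]],[[0,0,0],[0,0,0]],[[0,0,0],[0,0,0]],[[0,0,0],[0,0,0]],[[0,0,0],[0,0,0]],[[0,0,0],[0,0,0]],[[0,0,0],[0,0,0]]]' -1; python3 -c "
from h import *
snap('w6',z=.022,amin=600)"
```

```text
t: 8.8
tcp_pos: [0.3634, 0.2566, 0.028]
ee_rot: [-0.656, 0.262, -0.263, 0.657]
wrist_force: [-0.9, -0.1, -0.2]
gripper_width: 0.0856
t: 9.5
tcp_pos: [0.3629, 0.2565, 0.0286]
ee_rot: [-0.656, 0.262, -0.263, 0.657]
wrist_force: [-0.3, -1.7, 8.4]
gripper_width: 0.0541
t 9.5 tcp [362.9 256.5  28.6] open 46.47 down [ 0.002  0.001 -1.   ] w 0.0541
blue [320. 327.] 13986 [359.8 260. ] [359.9 260.1] [56. 36.] -43.7
red [325. 383.] 2660 [377.5 246.1] [376.8 244.4] [52.  9.] -43.7
ochre [324. 267.] 1423 [344.7 276.1] [345.3 276.6] [48.  7.] -48.8
```

```bash
python3 -m jog '[[[0,0,1],[0,0,0]],[[0,0,3],[0,0,0]],[[0,0,4.2],[0,0,0]],[[3.49,-0.97,0],[0,0,4.93]],[[3.49,-0.97,0],[0,0,4.93]],[[3.49,-0.97,0],[0,0,4.93]],[[3.49,-0.97,0],[0,0,4.93]],[[3.49,-0.97,0],[0,0,4.93]],[[3.49,-0.97,0],[0,0,4.93]],[[0,0,0],[0,0,0]],[[0,0,0],[0,0,0]],[[0,0,0],[0,0,0]]]'; python3 -c "
from h import *
snap('w7',z=.022,amin=600)"
```

```text
t: 10.75
tcp_pos: [0.5702, 0.1982, 0.1093]
ee_rot: [0.702, -0.087, 0.085, -0.702]
wrist_force: [-0.2, 1.0, -1.7]
gripper_width: 0.0539
t 10.75 tcp [570.2 198.2 109.3] open 76.02 down [-0.002 -0.    -1.   ] w 0.0539
blue [322. 186.] 3815 [531.  209.7] [531.7 209.1] [55. 20.] -14.0
blue [479. 195.] 8541 [554.7 286.1] [555.9 285.3] [85. 29.] -14.0
blue [320. 326.] 13989 [607.7 189.4] [607.9 189.6] [90. 58.] -14.0
green [46. 54.] 3675 [440.8 100.5] [440.2 100.1] [55. 16.] 15.2
green [ 87. 109.] 3407 [467.9 108.8] [469.1 108.2] [55. 16.] 16.0
red [ 34. 364.] 3221 [590.8  23.8] [590.7  22.4] [49. 30.] -5.0
red [325. 382.] 2572 [643.5 184. ] [644.  180.9] [84. 15.] -14.0
ochre [123.  85.] 918 [462.3 129.8] [466.  125.1] [57. 26.] 54.5
ochre [67. 82.] 3804 [454.4 104.6] [454.5 104. ] [56. 14.] 15.8
ochre [485. 129.] 10049 [523.2 293.2] [522.3 293.4] [85. 29.] -14.1
ochre [321. 137.] 4650 [507.4 215. ] [506.6 215. ] [56. 21.] -14.0
ochre [324. 267.] 1381 [573.6 200.3] [573.8 201.9] [77. 12.] -20.1
ochre [ 65. 308.] 1835 [562.7  56. ] [562.4  54.1] [63. 31.] -65.4
```

View pics/w7.png

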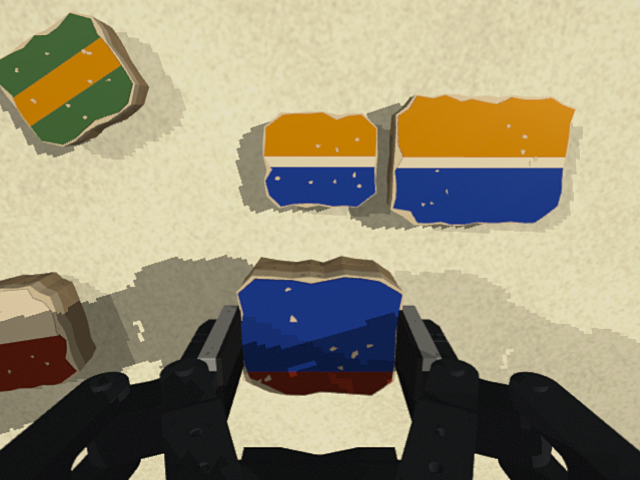

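The view shows the placed halo at (321,160) in line with the laid halo at (483,160), a gap between them, and the held blue at (320,325) square to both with red outermost. I'll lower the blue.

```bash
python3 -m jog '[[[0.14,0.07,-3],[0,0,0.1]],[[0,0,-3],[0,0,0]],[[0,0,-1],[0,0,0]],[[0,0,0],[0,0,0]],[[0,0,0],[0,0,0]],[[0,0,0],[0,0,0]]]'; python3 -c "
from h import *
snap('w8',z=.022,amin=600)"
```

```text
t: 11.4
tcp_pos: [0.5742, 0.1992, 0.041]
ee_rot: [-0.702, 0.084, -0.086, 0.702]
wrist_force: [0.1, -0.4, -0.0]
gripper_width: 0.0538
t 11.4 tcp [574.2 199.2  41. ] open 76.15 down [ 0.003  0.001 -1.   ] w 0.0538
blue [317. 206.] 8028 [530.8 209.5] [531.5 209. ] [56. 20.] -13.9
blue [535. 220.] 16281 [554.2 282.5] [555.1 282.2] [78. 29.] -13.9
blue [320. 326.] 13984 [576.4 199.1] [576.5 199.3] [61. 39.] -14.0
green [13. 64.] 1808 [463.8 127.7] [464.7 128.2] [23.  9.] 63.3
red [325. 382.] 2577 [600.7 195.5] [601.1 193.5] [57. 10.] -14.0
ochre [38. 64.] 2400 [465.8 135.4] [467.7 133.1] [40. 19.] 60.4
ochre [537. 123.] 18073 [521.1 285.9] [520.5 287. ] [71. 30.] -14.0
ochre [316. 134.] 10106 [507.2 214.8] [506.5 214.8] [56. 21.] -14.3
ochre [417. 164.] 957 [525.3 245.6] [526.8 245.3] [44.  3.] 75.0
ochre [323. 267.] 1381 [553.1 206.2] [553.2 207.3] [52.  8.] -19.7
```

```bash
python3 -m jog '[[[-0.26,-0.03,-0.6],[0,0,0]],[[0,0,-0.4],[0,0,0]],[[0,0,-0.2],[0,0,0]],[[0,0,0],[0,0,0]],[[0,0,0],[0,0,0]],[[0,0,0],[0,0,0]]]'; python3 -c "
from h import *
snap('w9',z=.022,amin=600)"
```

```text
t: 12.05
tcp_pos: [0.5701, 0.1984, 0.0287]
ee_rot: [-0.702, 0.086, -0.085, 0.702]
wrist_force: [-3.1, -0.8, 9.1]
gripper_width: 0.0542
t 12.05 tcp [570.1 198.4  28.7] open 76.13 down [-0.  0. -1.] w 0.0542
blue [323. 226.] 9198 [530.8 209.4] [531.6 208.9] [56. 20.] -13.9
blue [543. 241.] 16093 [553.3 277.7] [554.2 277.7] [69. 29.] -14.2
blue [320. 326.] 13982 [565.8 199.8] [565.9 200. ] [55. 36.] -13.9
red [325. 382.] 2602 [588.  196.5] [588.3 194.6] [52.  9.] -13.9
ochre [26. 68.] 2647 [464.9 137.6] [465.7 137.4] [35. 15.] 63.4
ochre [545. 137.] 17940 [520.2 281.2] [519.6 282.2] [61. 30.] -14.0
ochre [433. 171.] 1457 [522.4 246.5] [522.5 246.5] [52.  9.] 66.6
ochre [321. 149.] 11723 [507.1 214.7] [506.4 214.8] [56. 21.] -13.9
ochre [324. 267.] 1321 [544.7 206.5] [544.7 207.3] [47.  7.] -19.6
```

```bash
python3 -m jog '[[[0,0,0.2],[0,0,0]],[[0.12,0,0],[0,0,0]],[[0,0,0],[0,0,0]],[[0,0,0],[0,0,0]]]'; python3 -c "
from h import *
s=observe();print(np.array(s['tcp_pos'])*1000,opening(s)[0])"
```

```text
t: 12.5
tcp_pos: [0.5717, 0.1984, 0.029]
ee_rot: [0.702, -0.086, 0.085, -0.702]
wrist_force: [-1.0, 0.8, -1.0]
gripper_width: 0.054
[571.73945583 198.43782426  28.9746093 ] 76.13129443287444
```

```bash
python3 -m jog '[[[0,0,-0.06],[0,0,0]],[[0,0,0],[0,0,0]]]'; python3 -m jog '[[[0,0,0],[0,0,0]],[[0,0,0],[0,0,0]],[[0,0,0],[0,0,0]],[[0,0,0],[0,0,0]],[[0,0,0],[0,0,0]]]' 0.8; python3 -m jog '[[[0,0,1.5],[0,0,0]],[[0,0,4],[0,0,0]],[[0,0,3],[0,0,0]],[[-1.46,-1.18,1.6],[0,0,-7.55]],[[-1.46,-1.18,1.6],[0,0,-7.55]],[[-1.46,-1.18,0],[0,0,-7.55]],[[-1.46,-1.18,0],[0,0,-7.55]],[[-1.46,-1.18,0],[0,0,-7.55]],[[-1.46,-1.18,0],[0,0,-7.55]],[[-1.46,-1.18,0],[0,0,-7.55]],[[-1.46,-1.18,0],[0,0,-7.55]],[[0,0,0],[0,0,0]]]' 1;python3 -m jog '[[[0,0,0],[0,0,0]],[[0,0,0],[0,0,0]]]'; python3 -c "
from h import *
snap('w10',z=.022,amin=600)"
```

```text
t: 12.7
tcp_pos: [0.5718, 0.1984, 0.0288]
ee_rot: [0.702, -0.085, 0.085, -0.702]
wrist_force: [0.1, 0.2, 1.1]
gripper_width: 0.0541
t: 13.2
tcp_pos: [0.5719, 0.1985, 0.0289]
ee_rot: [-0.702, 0.085, -0.085, 0.702]
wrist_force: [0.3, 0.3, -0.6]
gripper_width: 0.0769
t: 14.4
tcp_pos: [0.4527, 0.1032, 0.1458]
ee_rot: [0.564, -0.428, 0.427, -0.563]
wrist_force: [0.1, 0.3, -0.9]
gripper_width: 0.0853
t: 14.6
tcp_pos: [0.4562, 0.1045, 0.1461]
ee_rot: [-0.564, 0.426, -0.427, 0.565]
wrist_force: [1.4, -0.3, -0.8]
gripper_width: 0.0856
t 14.6 tcp [456.2 104.5 146.1] open 15.83 down [ 0.002  0.    -1.   ] w 0.0856
blue [568.  21.] 2599 [550.3 258.8] [550.8 260.8] [34. 29.] -13.7
blue [499. 104.] 3253 [531.6 209.7] [532.  208.6] [55. 20.] -14.1
blue [551. 140.] 5750 [568.3 200. ] [567.8 199.7] [55. 36.] -13.8
green [293. 243.] 1821 [441.1  99.8] [440.4  99.5] [54. 15.] 15.2
green [339. 242.] 1826 [468.3 108.1] [469.4 107.3] [55. 15.] 16.2
red [584. 156.] 1164 [590.3 196.9] [590.2 194.3] [51.  9.] -13.8
red [445. 434.] 1405 [582.9  -8.9] [584.4  -8. ] [57. 20.] -4.6
ochre [507.  32.] 941 [521.4 245.2] [522.6 244.6] [51.  8.] 69.9
ochre [514.   9.] 820 [520.3 256.4] [520.3 255.3] [25. 10.] -74.3
ochre [462.  83.] 3991 [507.4 214.6] [505.6 214. ] [58. 24.] -14.0
ochre [515. 126.] 668 [545.3 201.4] [546.2 201.6] [51.  9.] -12.1
ochre [316. 242.] 1995 [454.7 104.2] [454.7 103.5] [56. 14.] 16.0
ochre [409. 373.] 954 [541.2  31.2] [539.8  25. ] [74. 18.] -15.2
```

View pics/w10.png

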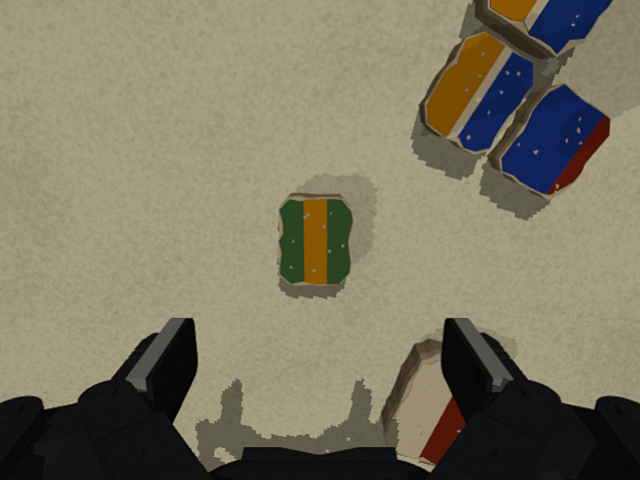

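The view shows blue beside halo at (550,140) with red outermost and a gap, and the loose green at (316,242) centred between the fingers. I'll grasp the green.

```bash
python3 -m jog '[[[-0.15,-0.07,-3],[0,0,0]],[[0,0,-4],[0,0,0]],[[0,0,-3],[0,0,0]],[[0,0,-1.3],[0,0,0]],[[0,0,-0.5],[0,0,0]],[[0,0,0],[0,0,0]],[[0,0,0],[0,0,0]]]'; python3 -m jog '[[[0,0,0],[0,0,0]],[[0,0,0],[0,0,0]],[[0,0,0],[0,0,0]],[[0,0,0],[0,0,0]],[[0,0,0],[0,0,0]],[[0,0,0],[0,0,0]],[[0,0,0],[0,0,0]]]' -1; python3 -c "
from h import *
snap('w11',z=.022,amin=600)"
```

```text
t: 15.35
tcp_pos: [0.4546, 0.1036, 0.0284]
ee_rot: [-0.563, 0.426, -0.427, 0.564]
wrist_force: [0.3, 0.2, -0.6]
gripper_width: 0.0859
t: 16.05
tcp_pos: [0.4541, 0.1034, 0.0289]
ee_rot: [-0.563, 0.426, -0.427, 0.564]
wrist_force: [-0.6, 0.6, 6.2]
gripper_width: 0.0446
t 16.05 tcp [454.1 103.4  28.9] open 15.74 down [ 0.002  0.    -1.   ] w 0.0446
blue [620. 143.] 2929 [524.3 192.4] [521.5 193.4] [27. 15.] 28.4
green [360. 334.] 5434 [467.8 108.8] [469.1 107.4] [55. 16.] 15.7
green [279. 336.] 5390 [440.6 100.5] [440.1  99.4] [55. 16.] 15.9
ochre [536.  75.] 2342 [491.6 203.1] [492.4 202.9] [41. 17.] 11.4
ochre [586.  73.] 9852 [505.3 207.7] [504.9 208. ] [43. 22.] -13.9
ochre [319. 253.] 828 [445.8 134. ] [446.2 134. ] [31.  4.] -76.2
ochre [320. 334.] 5715 [454.2 104.9] [454.5 103.5] [56. 14.] 15.9
```

```bash
python3 -m jog '[[[0,0,1],[0,0,0]],[[0,0,3],[0,0,0]],[[0,0,4],[0,0,0]],[[0.46,-4.48,0.8],[0,0,-1.47]],[[0.46,-4.48,0.8],[0,0,-1.47]],[[0.46,-4.48,0.8],[0,0,-1.47]],[[0.46,-4.48,0.8],[0,0,-1.47]],[[0.46,-4.48,0.8],[0,0,-1.47]],[[0.46,-4.48,0.8],[0,0,-1.47]],[[0.46,-4.48,0.8],[0,0,-1.47]],[[0.46,-4.48,0.8],[0,0,-1.47]],[[0.46,-4.48,0.8],[0,0,-1.47]]]';python3 -m jog '[[[0.46,-4.48,0.8],[0,0,-1.47]],[[0,0,0],[0,0,0]],[[0,0,0],[0,0,0]],[[0,0,0],[0,0,0]]]'; python3 -c "
from h import *
snap('w12',z=.026,amin=600)"
```

```text
t: 17.3
tcp_pos: [0.4945, -0.3015, 0.1808]
ee_rot: [-0.51, 0.489, -0.489, 0.511]
wrist_force: [1.4, 0.5, -1.1]
gripper_width: 0.0445
t: 17.7
tcp_pos: [0.4988, -0.3433, 0.1876]
ee_rot: [-0.504, 0.496, -0.495, 0.505]
wrist_force: [-0.2, -0.1, -1.7]
gripper_width: 0.0446
t 17.7 tcp [ 498.8 -343.3  187.6] open 1.06 down [-0.001  0.002 -1.   ] w 0.0446
green [360. 115.] 4269 [ 524.2 -267.5] [ 525.  -269.9] [82. 23.] 0.6
green [304. 116.] 4166 [ 487.7 -268.7] [ 487.2 -270. ] [80. 23.] 0.4
green [360. 334.] 5419 [ 531.8 -427.4] [ 533.8 -431.1] [121.  34.] 0.8
green [279. 335.] 5373 [ 470.  -429.9] [ 468.4 -432.1] [119.  34.] 1.2
red [118.  84.] 4543 [ 368.9 -251.3] [ 368.3 -252.4] [54. 34.] 5.2
ochre [155.  82.] 1852 [ 392.6 -249.9] [ 393.8 -250. ] [54. 17.] 5.1
ochre [332. 115.] 2901 [ 506.1 -268.2] [ 506.1 -269.9] [82. 15.] 1.1
ochre [319. 253.] 851 [ 498.9 -362.1] [ 500.  -362.6] [69.  9.] 89.0
ochre [320. 334.] 5721 [ 501.1 -428.2] [ 501.  -431.8] [123.  31.] 1.2
ochre [ 45. 390.] 1773 [ 282.7 -481.3] [ 286.3 -481.7] [81. 18.] 89.9
ochre [599. 399.] 1555 [ 725.7 -481.4] [ 722.1 -481.9] [75. 18.] 89.9
```

View pics/w12.png

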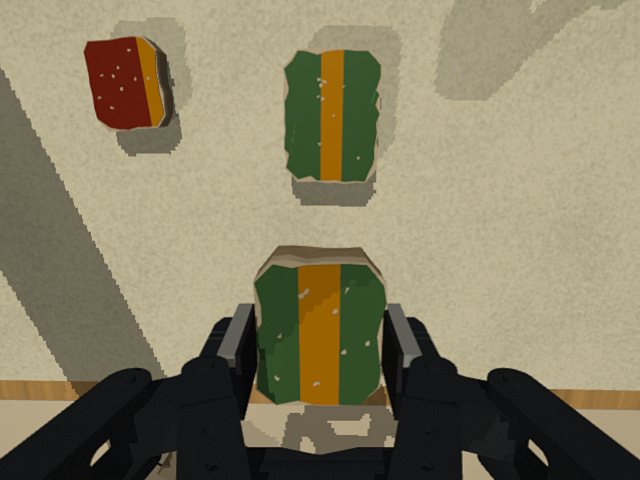

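The view shows the laid green at (332,115), the held green at (320,335), and the loose red at (127,83) with its ochre stripe on the +x side. I'll get the yaws by PCA.

```bash
cat >> h.py <<'E'
def combo(im,c,z,cols,box):
    "all paint of the given colours inside pixel box: rect + PCA yaw per colour"
    pm=paint(im);x0,y0,x1,y1=box;allm=np.zeros(im.shape[:2],bool)
    for k in cols:
        m=np.zeros_like(allm);m[y0:y1,x0:x1]=pm[k][y0:y1,x0:x1];m=cv2.morphologyEx(m.astype(np.uint8),cv2.MORPH_OPEN,np.ones((3,3)))>0
        allm|=m;ys,xs=np.where(m);P=rays(c,np.c_[xs,ys],z)*1000;w,v=np.linalg.eigh(np.cov(P.T));d=v[:,1]*np.sign(v[1,1])
        print(k,P.mean(0).round(1),'pca yaw',round(np.degrees(np.arctan2(d[1],d[0]))-90,2))
    ys,xs=np.where(allm);P=rays(c,np.c_[xs,ys],z);r=rect(P);print('all',P.mean(0)*1000,'rect',*r)
E
python3 - <<'E'
from h import *
im=cv2.imread('pics/w12.png')[:,:,::-1].copy();c=get_calibration('wrist')
combo(im,c,.026,['green','ochre'],(270,30,400,195))
combo(im,c,.022,['red','ochre'],(80,30,160,135))
E
```

```text
green [ 505.6 -267.2] pca yaw -4.44
ochre [ 505.5 -267.3] pca yaw 0.55
all [ 505.56520801 -267.24548621] rect [ 505.56277466 -268.98886108] (82.4106216430664, 60.93534851074219) 0.4334914982318878
red [ 366.6 -250.3] pca yaw 5.47
ochre [ 387.9 -246.9] pca yaw 3.15
all [ 371.34524453 -249.57965991] rect [ 371.70285034 -250.62643433] (55.801029205322266, 45.7384033203125) 2.9248697757720947
```

```bash
python3 -m jog '[[[0.16,3.8,-0.5],[0,0,-0.1]],[[0.15,3.8,-0.5],[0,0,-0.1]],[[0.16,3.8,-1],[0,0,-0.1]],[[0.15,3.8,-2],[0,0,-0.1]],[[0,0,-4],[0,0,0]],[[0,0,-4],[0,0,0]],[[0,0,-2.5],[0,0,0]],[[0,0,0],[0,0,0]],[[0,0,0],[0,0,0]],[[0,0,0],[0,0,0]]]';  python3 -c "
from h import *
snap('w13',z=.022,amin=600)"
```

```text
t: 18.75
tcp_pos: [0.5069, -0.1928, 0.0446]
ee_rot: [-0.503, 0.496, -0.498, 0.503]
wrist_force: [0.1, -0.5, -0.5]
gripper_width: 0.0443
t 18.75 tcp [ 506.9 -192.8   44.6] open 0.67 down [ 0.003 -0.002 -1.   ] w 0.0443
green [360. 362.] 7748 [ 523.6 -213.3] [ 525.1 -214. ] [86. 24.] -0.3
green [277. 361.] 7470 [ 490.4 -213.2] [ 489.7 -213.7] [84. 23.] -5.5
red [  9. 424.] 1257 [ 377.8 -243.1] [ 379.6 -242.9] [40. 11.] -11.8
ochre [319. 253.] 862 [ 506.8 -166.3] [ 507.3 -166.5] [35.  5.] 88.5
ochre [319. 355.] 7378 [ 507.1 -210.3] [ 507.  -214.4] [88. 18.] -0.3
ochre [ 45. 378.] 1901 [ 396.9 -220.4] [ 395.6 -220.4] [32. 21.] 42.7
ochre [ 28. 409.] 1258 [ 387.2 -235.4] [ 388.2 -236.3] [28. 12.] 5.3
```

```bash
python3 -m jog '[[[-0.15,0.12,-0.8],[0,0,0]],[[0,0,-0.5],[0,0,0]],[[0,0,0],[0,0,0]],[[0,0,0],[0,0,0]],[[0,0,0],[0,0,0]]]';  python3 -c "
from h import *
s=observe();print(np.array(s['tcp_pos'])*1000,opening(s))"
```

```text
t: 19.3
tcp_pos: [0.5043, -0.1915, 0.0299]
ee_rot: [-0.503, 0.497, -0.497, 0.503]
wrist_force: [0.5, 0.1, -1.3]
gripper_width: 0.044
[ 504.3114077  -191.54087395   29.85517909] (np.float64(0.6303028197974961), array([ 2.55934345e-04, -9.62121907e-05, -9.99999963e-01]))
```

```bash
python3 -m jog '[[[0.05,0.02,-0.08],[0,0,0]],[[0,0,0],[0,0,0]]]'; python3 -m jog '[[[0,0,0],[0,0,0]],[[0,0,0],[0,0,0]],[[0,0,0],[0,0,0]],[[0,0,0],[0,0,0]],[[0,0,0],[0,0,0]]]' 0.8; python3 -m jog '[[[0,0,1.5],[0,0,0]],[[0,0,4],[0,0,0]],[[0,0,4],[0,0,0]],[[0,-3.6,3],[0,0,0]],[[0,-3.6,2],[0,0,0]],[[0,-3.6,1],[0,0,0]],[[0,0,0],[0,0,0]],[[0,0,0],[0,0,0]],[[0,0,0],[0,0,0]]]' 1; python3 -c "
from h import *
im,c,s=snap('w14',z=.023,amin=600)"
```

```text
t: 19.5
tcp_pos: [0.5048, -0.1913, 0.029]
ee_rot: [-0.503, 0.497, -0.497, 0.503]
wrist_force: [0.8, 0.1, -1.8]
gripper_width: 0.0446
t: 20.0
tcp_pos: [0.5047, -0.1913, 0.0291]
ee_rot: [-0.503, 0.497, -0.497, 0.503]
wrist_force: [0.9, -0.5, -0.4]
gripper_width: 0.0765
t: 20.9
tcp_pos: [0.5041, -0.298, 0.1832]
ee_rot: [-0.503, 0.498, -0.496, 0.503]
wrist_force: [-1.0, -0.4, -0.6]
gripper_width: 0.0854
t 20.9 tcp [ 504.1 -298.   183.2] open 0.64 down [-0.001  0.002 -1.   ] w 0.0854
green [301.  62.] 1975 [ 491.2 -191.1] [ 490.4 -191.3] [54. 15.] 0.3
green [346.  61.] 1995 [ 519.6 -190.3] [ 520.3 -191.4] [54. 15.] -0.4
green [295. 186.] 3712 [ 487.5 -269.5] [ 486.8 -270.7] [81. 24.] 0.8
green [350. 185.] 3810 [ 524.4 -268.2] [ 525.5 -270.3] [83. 23.] 1.2
red [115. 157.] 4019 [ 367.5 -251.1] [ 367. -252.] [55. 34.] 5.1
ochre [323.  62.] 2173 [ 505.4 -190.6] [ 505.1 -191.5] [56. 14.] 1.2
ochre [147. 154.] 1248 [ 389.2 -248.8] [ 390.2 -249.8] [55. 12.] 5.1
ochre [323. 185.] 2594 [ 506.1 -268.6] [ 505.9 -270.3] [83. 15.] 1.2
ochre [319. 441.] 4751 [ 505.6 -480.1] [ 505.8 -480.8] [230.  19.] -90.0
```

View pics/w14.png

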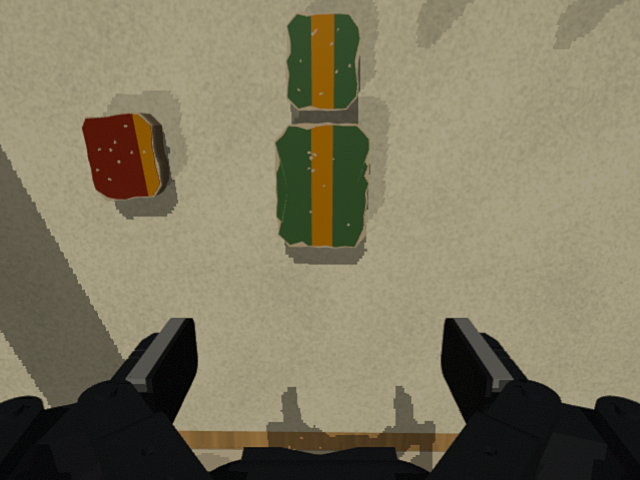

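Green is in place: its band is in line with the laid green (both at col 323), centre distance about 78.5 mm. The loose red sits at (125,155). I'll go over it now.

```bash
python3 -m jog '[[[-1.1,0.39,-0.3],[0,0,7.87]],[[-1.1,0.39,-0.3],[0,0,7.87]],[[-1.1,0.39,-0.3],[0,0,7.87]],[[-1.1,0.39,-0.3],[0,0,7.87]],[[-1.1,0.39,-0.3],[0,0,7.87]],[[-1.1,0.39,-0.3],[0,0,7.87]],[[-1.1,0.39,-0.3],[0,0,7.87]],[[-1.1,0.39,-0.3],[0,0,7.87]],[[-1.1,0.39,-0.3],[0,0,7.87]],[[-1.1,0.39,-0.3],[0,0,7.87]],[[-1.1,0.39,-0.3],[0,0,7.87]],[[-1.1,0.39,-0.3],[0,0,7.87]]]'; python3 -m jog '[[[0,0,0],[0,0,0]],[[0,0,0],[0,0,0]],[[0,0,0],[0,0,0]]]'; python3 -c "
from h import *
im,c,s=snap('w15',z=.022,amin=600)"
```

```text
t: 22.15
tcp_pos: [0.372, -0.2508, 0.1475]
ee_rot: [-0.706, -0.034, 0.034, 0.707]
wrist_force: [0.1, 0.5, 0.9]
gripper_width: 0.0853
t: 22.45
tcp_pos: [0.3735, -0.2525, 0.1482]
ee_rot: [0.707, 0.031, -0.031, -0.706]
wrist_force: [-0.1, 0.8, -0.0]
gripper_width: 0.0856
t 22.45 tcp [ 373.5 -252.5  148.2] open 95.01 down [ 0.001 -0.    -1.   ] w 0.0856
green [280. 398.] 3054 [ 490.7 -269.5] [ 490.  -268.9] [82. 24.] 0.7
green [391. 407.] 1264 [ 491.3 -190.6] [ 490.7 -190.2] [54. 16.] 0.6
green [278. 440.] 2466 [ 527.1 -268.6] [ 528.4 -268.8] [83. 22.] 0.6
green [387. 440.] 1175 [ 520.5 -189.7] [ 521.3 -189.8] [55. 16.] 0.7
red [322. 231.] 4517 [ 367.1 -250.8] [ 366.6 -250.9] [55. 35.] 5.0
ochre [323. 265.] 1199 [ 388.9 -248.6] [ 389.9 -248.7] [55. 11.] 5.0
ochre [284. 371.] 1235 [ 468.9 -268.2] [ 471.2 -268.2] [78. 16.] 0.1
ochre [387. 386.] 729 [ 475. -196.] [ 476. -194.] [52. 14.] 4.1
ochre [279. 420.] 1968 [ 509.8 -269. ] [ 509.6 -268.6] [84. 15.] 0.4
ochre [389. 424.] 1271 [ 506.  -190.3] [ 506.  -190.3] [56. 14.] 0.9
```

```bash
python3 -m jog '[[[-0.1,0.17,-3],[0,0,0]],[[0,0,-4],[0,0,0]],[[0,0,-3],[0,0,0]],[[0,0,-1.5],[0,0,0]],[[0,0,-0.45],[0,0,0]],[[0,0,0],[0,0,0]],[[0,0,0],[0,0,0]]]'; python3 -m jog '[[[0,0,0],[0,0,0]],[[0,0,0],[0,0,0]],[[0,0,0],[0,0,0]],[[0,0,0],[0,0,0]],[[0,0,0],[0,0,0]],[[0,0,0],[0,0,0]],[[0,0,0],[0,0,0]]]' -1; python3 -c "
from h import *
snap('w16',z=.022,amin=600)"
```

```text
t: 23.2
tcp_pos: [0.3726, -0.2514, 0.0292]
ee_rot: [0.707, 0.032, -0.031, -0.706]
wrist_force: [-0.3, 1.0, 0.9]
gripper_width: 0.0857
t: 23.9
tcp_pos: [0.3722, -0.2511, 0.0298]
ee_rot: [0.707, 0.032, -0.031, -0.706]
wrist_force: [-0.9, 1.3, 7.4]
gripper_width: 0.054
t 23.9 tcp [ 372.2 -251.1   29.8] open 95.07 down [ 0.002 -0.001 -1.   ] w 0.054
red [320. 322.] 13502 [ 366.7 -251.2] [ 366.8 -251.2] [55. 35.] 5.0
ochre [320. 264.] 1352 [ 345.1 -253.3] [ 346.4 -253.2] [51.  8.] 6.7
ochre [322. 378.] 3194 [ 388.7 -248.6] [ 389.6 -249. ] [55. 11.] 5.1
```

```bash
python3 -m jog '[[[0,0,1],[0,0,0]],[[0,0,3],[0,0,0]],[[0,0,4],[0,0,0]],[[3.25,3.18,2],[0,0,-1.22]],[[3.25,3.18,0],[0,0,-1.22]],[[3.25,3.18,0],[0,0,-1.22]],[[3.25,3.18,0],[0,0,-1.22]],[[3.25,3.18,0],[0,0,-1.22]],[[3.25,3.18,0],[0,0,-1.22]],[[3.25,3.18,0],[0,0,-1.22]],[[3.25,3.18,0],[0,0,-1.22]],[[0,0,0],[0,0,0]]]'; python3 -m jog '[[[0,0,0],[0,0,0]],[[0,0,0],[0,0,0]],[[0,0,0],[0,0,0]]]'; python3 -c "
from h import *
snap('w17',z=.026,amin=600)"
```

```text
t: 25.15
tcp_pos: [0.636, 0.0079, 0.129]
ee_rot: [-0.706, 0.026, -0.029, 0.707]
wrist_force: [-0.8, -0.5, -0.5]
gripper_width: 0.0539
t: 25.45
tcp_pos: [0.6306, 0.0027, 0.1287]
ee_rot: [0.707, -0.03, 0.029, -0.706]
wrist_force: [0.1, -0.3, -1.5]
gripper_width: 0.054
t 25.45 tcp [630.6   2.7 128.7] open 85.24 down [-0.001 -0.    -1.   ] w 0.054
red [322. 175.] 7873 [586.9   8.3] [588.1   8.7] [83. 30.] -4.8
red [320. 322.] 13466 [ 6.746e+02 -1.000e-01] [ 6.741e+02 -1.000e-01] [95. 60.] -4.8
ochre [617. 110.] 1260 [566.6 162.2] [567.7 162.3] [43. 17.] -89.2
ochre [320. 264.] 1411 [637.3   2.9] [639.2   2.1] [87. 14.] -2.7
ochre [321. 377.] 3153 [712.5  -2.6] [714.   -3.5] [95. 18.] -4.8
```

View pics/w17.png

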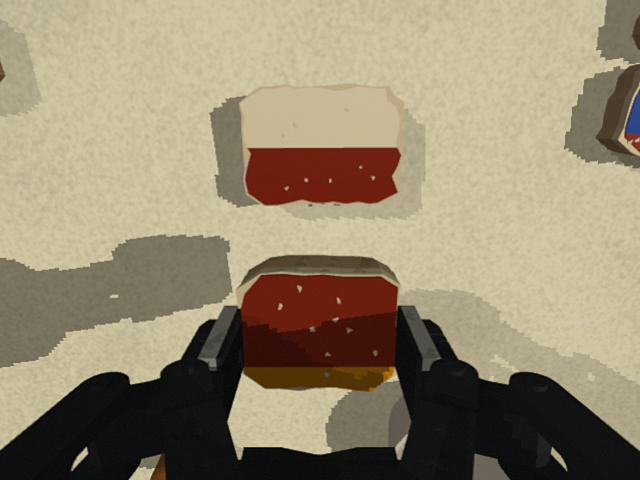

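The view shows the laid red at (322,145), with its red/cream boundary at row 148, and the held red squarely behind at (320,322), ochre farthest. The tub rim is just visible at (400,430), clear of the gripper.

```bash
python3 - <<'E'
from h import *
c=get_calibration('wrist');im=cv2.imread('pics/w17.png')[:,:,::-1].copy()
P=rays(c,[[322.5,148.5],[322.5,86],[322.5,204],[249,148.5],[399,148.5]],.026)*1000;print(P.round(1))
combo(im,c,.026,['red'],(230,100,420,215))
s=observe();print(np.array(s['tcp_pos'])*1000,opening(s)[0])
E
```

```text
[[573.    9.5]
 [542.1  12.1]
 [602.7   7.1]
 [569.7 -29.2]
 [576.4  49.9]]
red [586.5   7.7] pca yaw -3.9
all [586.49292272   7.73209253] rect [587.67687988   7.96861267] (82.20166778564453, 30.09115219116211) -4.7965087890625
[630.77780384   2.65214771 128.78445929] 85.2344255747009
```

```bash
python3 -m jog '[[[0.4,0.18,-3],[0,0,0]],[[0,0,-3.5],[0,0,0]],[[0,0,-2],[0,0,0]],[[0,0,0],[0,0,0]],[[0,0,0],[0,0,0]],[[0,0,0],[0,0,0]],[[0,0,0],[0,0,0]]]'; python3 -c "
from h import *
s=observe();print(np.array(s['tcp_pos'])*1000,opening(s))"
```

```text
t: 26.2
tcp_pos: [0.6369, 0.0052, 0.0453]
ee_rot: [0.707, -0.028, 0.03, -0.706]
wrist_force: [0.4, -0.2, -1.2]
gripper_width: 0.0541
[636.8567926    5.17307696  45.34460077] (np.float64(85.29860993005114), array([ 3.36585580e-03, -2.37237878e-04, -9.99994307e-01]))
```

```bash
python3 -m jog '[[[-0.1,-0.05,-0.8],[0,0,0]],[[0,0,-0.4],[0,0,0]],[[0,0,0],[0,0,0]],[[0,0,0],[0,0,0]],[[0,0,0],[0,0,0]]]'; python3 -c "
from h import *
snap('w18',z=.0225,amin=600)"
```

```text
t: 26.7
tcp_pos: [0.6348, 0.005, 0.0315]
ee_rot: [-0.706, 0.029, -0.029, 0.707]
wrist_force: [-0.9, -0.2, -2.1]
gripper_width: 0.0538
t 26.7 tcp [634.8   5.   31.5] open 85.32 down [ 0.  0. -1.] w 0.0538
red [316. 203.] 23040 [587.2   8. ] [588.5   8.2] [85. 31.] -4.7
red [320. 322.] 13468 [629.9   5.9] [629.7   5.9] [55. 35.] -4.8
ochre [319. 264.] 1377 [607.9   7.5] [609.2   7.2] [51.  8.] -2.7
ochre [321. 377.] 3151 [652.2   4.4] [653.1   3.9] [56. 11.] -4.8
```

```bash
python3 -m jog '[[[0,-0.03,-0.1],[0,0,0]],[[0,0,-0.07],[0,0,0]],[[0,0,0],[0,0,0]],[[0,0,0],[0,0,0]]]'; python3 -m jog '[[[0,0,0],[0,0,0]],[[0,0,0],[0,0,0]],[[0,0,0],[0,0,0]],[[0,0,0],[0,0,0]],[[0,0,0],[0,0,0]]]' 0.8; python3 -m jog '[[[0,0,1.5],[0,0,0]],[[0,0,4],[0,0,0]],[[0,0,4],[0,0,0]],[[0,0,3],[0,0,0]],[[0,0,3],[0,0,0]],[[0,0,0],[0,0,0]],[[0,0,0],[0,0,0]],[[0,0,0],[0,0,0]]]'; python3 -c "
from h import *
snap('w19',z=.023,amin=600)"
```

```text
t: 27.15
tcp_pos: [0.6348, 0.0046, 0.03]
ee_rot: [-0.707, 0.029, -0.029, 0.707]
wrist_force: [-0.2, -0.3, 0.1]
gripper_width: 0.0539
t: 27.65
tcp_pos: [0.6348, 0.0047, 0.0298]
ee_rot: [-0.706, 0.029, -0.029, 0.707]
wrist_force: [0.0, 0.2, 0.2]
gripper_width: 0.0767
t: 28.45
tcp_pos: [0.6338, 0.0048, 0.1835]
ee_rot: [-0.706, 0.03, -0.028, 0.707]
wrist_force: [0.4, 0.2, -0.1]
gripper_width: 0.0767
t 28.45 tcp [633.8   4.8 183.5] open 85.32 down [-0.003  0.    -1.   ] w 0.0767
blue [617.  38.] 1571 [528.8 198.1] [529.  198.9] [34. 20.] -13.7
blue [606. 105.] 3908 [567.6 195.8] [567.4 198.8] [52. 35.] -13.7
green [12. 26.] 627 [ 491.5 -171.3] [ 491.  -171.3] [18. 14.] -4.5
green [19. 76.] 970 [ 519.6 -175.3] [ 520.3 -175.7] [28. 16.] 0.8
red [603. 140.] 929 [589.8 196.7] [589.9 194.8] [51.  9.] -13.9
red [318. 160.] 5220 [587.4   8.4] [588.7   8.5] [83. 30.] -4.7
red [320. 221.] 3506 [629.4   6. ] [629.3   5.9] [54. 34.] -4.7
ochre [590.  36.] 853 [526.3 181.3] [532.5 186.9] [55. 26.] -51.1
ochre [46. 58.] 750 [ 510.9 -155.7] [ 512.3 -156.6] [42. 17.] 71.3
ochre [17. 51.] 883 [ 505.4 -172.5] [ 505.2 -173.3] [24. 14.] 0.8
ochre [559. 108.] 673 [567.3 166.3] [567.5 166.9] [44. 15.] 86.8
ochre [321. 251.] 985 [651.3   4.9] [652.1   4.2] [54. 11.] -4.7
ochre [209. 409.] 1607 [777.1 -95.8] [778.4 -97.3] [64. 24.] 66.2
```

View pics/w19.png

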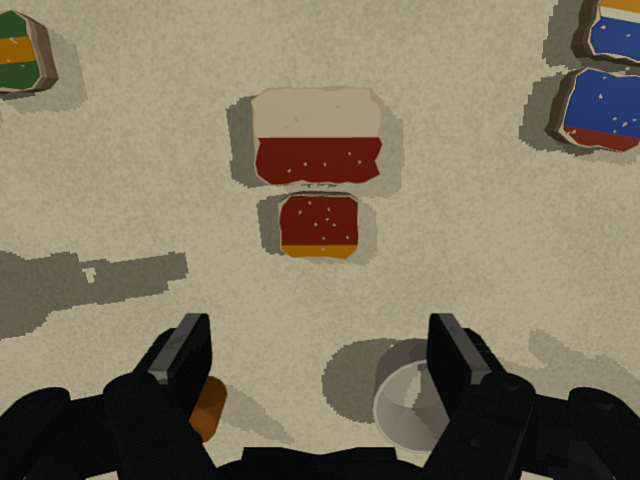

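The view shows the red squarely behind the laid red at (319,228), ochre farthest, with a gap. Blue and halo are at upper right, green at upper left, and the tub and bottle are untouched. I'll do one numeric top-camera check, then hand in.

```bash
python3 - <<'E'
from h import *
from cell import bot
im=camera('top');cv2.imwrite('pics/top1.png',im[:,:,::-1]);c=get_calibration('top')
roi=np.zeros((480,640),np.uint8);roi[185:330,210:500]=1
for r in comps(im,c,.024,roi=roi):print(*r)
a=cv2.imread('pics/top0.png')[:,:,::-1]
bot.finish_job();print(observe()['t'])
E
```

```text
blue [284. 228.] 239 [562.1 193.9] [561.6 193.8] [49. 31.] -13.5
blue [250. 232.] 274 [548.2 278.8] [549.  278.6] [77. 24.] -13.9
blue [279. 242.] 114 [525.7 204.5] [526.2 203.5] [50. 16.] -12.3
green [469. 251.] 242 [ 518.6 -274.3] [ 520.  -275.4] [78. 20.] 1.6
green [442. 251.] 48 [ 514.4 -206. ] [ 515.5 -207.1] [28. 10.] 1.6
green [443. 263.] 43 [ 485.8 -209.8] [ 485.3 -210.1] [23. 10.] 1.6
green [469. 265.] 224 [ 481.7 -275.2] [ 481.3 -274.6] [75. 20.] -0.8
red [369. 207.] 46 [620.1 -19.5] [619.7 -19.5] [23. 13.] -88.8
red [349. 221.] 71 [583.7  32. ] [583.9  32.6] [25. 18.] -88.6
red [371. 223.] 110 [580.2 -23.5] [580.6 -24.1] [25. 25.] 1.8
ochre [247. 245.] 325 [516.7 285.5] [516.  285.5] [81. 26.] -14.2
ochre [277. 252.] 156 [501.6 208.9] [500.8 209.2] [54. 19.] -14.2
ochre [443. 257.] 67 [ 499.5 -207.9] [ 499.1 -207.4] [28. 13.] 1.6
ochre [469. 258.] 183 [ 500.9 -274.6] [ 501.  -274.4] [80. 13.] 1.6
the job is handed in; nothing more can be done
the job is handed in; nothing more can be done
```

All four fragments are laid paint up, in the order asked (halo, blue, green, red), and the job is handed in. The clock read 28.5 s at the last move, well under the 93 s limit.

- **Wrist-camera checks:** after release, every fragment measured within about 1 mm of where it should be. That covers the halo's 78 mm and cream line, the blue's 54 mm behind it, and the green's 78.5 mm with its band in line. The red measured about 62 mm behind. Yaws match the laid neighbours to about 1°, and a gap of roughly 8 mm shows at every joint.
- **Laid pieces, bottle, tub and brush:** the top camera shows the laid halo and laid green unmoved to about 1 mm. In that view the arm partly hid the laid red, the red and the green fragment, so for those I rely on the wrist views. The bottle and tub looked undisturbed in the last wrist view. I did not check the brush again, but the arm never went near it.
- **A disagreement:** the top and wrist cameras differ by a steady 5–6 mm in absolute position. I went with the wrist camera because it agreed with where the fingers actually gripped.

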